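# Release the ratchet press and take out the glued blank

### The job

The glue on the wooden blank in the arbor press has set. Thumb down the tail of the pawl to lift it off the ratchet wheel and hold it there, gently and without forcing it hard against its stop, until the ram has backed all the way up; then let the pawl drop back into the teeth, draw the freed blank out of the press and lay it gently, flat, in the aluminium tray. Leave the other things on the bench where they are.

Things in the scene. Friction and masses are not known exactly. Their poses are not given: they have to be found in the camera images.
- press: Grey-green cast bench arbor press, fixed; origin on the bench under the ram axis; x from the throat to the column (throat opens to -x), y to the wheel side, z up. In mm: base x -108 to 113, 115 wide, 20 high; bolster plate on the anvil x -90 to 46, y +-40, top at z 45; column x 50 to 102, y +-25; head x -28 to 102, y +-30, z 172 to 262; ram 25 square through the head, top at z 326 now, 355 when up.
- wheel_centre (a point): Centre of the steel ratchet wheel on the press's +y side (x 26, y 56, z 215 in the press frame): 80 mm across, 12 thick, 18 saw teeth 6 deep, on a shaft along the press's y. The ram's return spring tries to turn it; the pawl's nose, in the teeth at its top, holds it.
- lever_hub (a point): Hub of the hand lever, on the wheel's shaft at the press's -y side (x 26, y -50, z 215 in the press frame). Straight bar 14 mm thick with ball ends, 155 long forward (-x) and 85 back; as the ram rises it swings up and back by 118 degrees in the plane y -50 +-12, reaching z 382. Keep clear of it.
- thumb_bar (a point): Top centre of the thumb bar: a steel cross bar, 12 mm thick, 26 long along the press's y, on the pawl's short tail; seated, this point lies at x 108, y 56, z 255 in the press frame. Free above. The pawl rocks on a stud 36 mm in front of the bar (x 72, z 252). Pressed down: spring (3.5 to 5 N) and friction of the loaded nose (5 to 9 N) resist; the nose is out after about 3.4 mm, a hard stop comes at 4.3.
- pawl (a joint): Rocking angle of the pawl (rad): 0 seated in the teeth, grows as the thumb bar is pressed; clear of the teeth from about 0.095, hard stop at 0.12. When the nose slips out, the load falls to the spring's alone. The spring returns the pawl when let go. Pushing on the pawl with more than 18 N counts as forcing it.
- ram (a joint): Rise of the ram (m): 0 clamped on the blank, 0.029 at its upper stop. A return spring raises it in about 3 s while the pawl is held clear; if the pawl drops early, the wheel is caught at the next tooth (every 0.0049) and the pawl can be pressed again.
- blank: Loose tool-handle blank of three glued wood strips: bar 200 (its x) x 32 (its y) x 36 mm high, 0.1 to 0.2 kg, origin at the centre of its underside. Lies on the bolster along the press's x (within 2 degrees), underside at z 45, sticking out of the throat to about x -165 in the press frame; held by the ram's foot (34 across) until the ram has risen 3 mm.
- blank_centre (a point): The middle of the blank, 18 mm above the centre of its underside.
- tray: Shallow aluminium tray, fixed, 270 (its x) x 170 (its y) x 26 mm high outside, walls and floor 4 thick; origin under its centre.
- case: Black small-parts case with clear lid, fixed, 250 x 160 x 56 mm high, origin under its centre; leave it alone. Tray and case stand one left and one right of the press, either way round.
- glue: Bystander: glue bottle, 56 mm across, 170 tall, origin at the centre of its underside.
- hammer: Bystander: hammer lying along its x beyond the press, about 300 mm long.
- tape: Bystander: roll of tape lying flat, 90 mm across, 24 high, origin at the centre of its underside.
Mind the look-alikes: they are no part of the job. There is more than one size of the blank; the one meant has the size given above.

How it is judged (in metres and radians):
On the way:
1. the pawl has been held off and the ram has backed all the way up (value of joint ram above 0.0275 m), for 0.2 s.
At the end, for the whole second after the job is handed in: Ram fully up (above 27.5 mm), pawl seated in the wheel again (below 0.04 rad), blank lying flat and still on the tray's floor, on any of its long sides (its middle at most 26 mm above the bench, i.e. not propped on a wall, and within 80 mm of the tray's centre) (value of joint ram above 0.0275 m and value of joint pawl below 0.04 rad and z of blank_centre in the frame of tray below 0.026 m and horizontal distance between blank_centre and tray below 0.08 m and linear speed of blank below 0.01 m/s); the robot touches nothing.
It fails at once if the pawl is pushed with more than 18 N (contact force between any of the fingers, the arm and pawl above 18 N).
It fails at once if the blank is pulled about (over 12 mm) while the ram still clamps it (distance of blank from where it was at the start of the episode above 0.012 m and value of joint ram below 0.004 m).
It fails at once if the blank is let fall (faster than 0.6 m/s out of the fingers) (linear speed of blank above 0.6 m/s and contact force between the fingers and blank below 0.2 N).
It fails at once if a bystander is moved more than 30 mm (distance of any of glue, hammer, tape from where it was at the start of the episode above 0.03 m).
It also fails if it takes over 67 s, if anything falls off the work surface, if the arm or the gripper's body presses on something with over 40 N, if the wrist force passes 120 N, or if a joint passes its speed limit or range.

### The arm

A 6-joint arm with a two-finger parallel gripper is mounted at the origin on the work surface. World frame = base frame: x ahead of the robot, y to its left, z up, the work surface at z = 0. Lengths are in mm, angles in degrees, forces in N, time in s.
With the tool pointing down it reaches from about 300 to 850 mm from the base axis. Payload 4.2 kg.
Tool frame: the origin (TCP) lies between the finger pads; the fingertips stand 22 mm ahead of it and the grasp point (between the pads) lies 3 mm ahead of it; z points along the fingers, y is the direction in which the jaws open and shut (so a half turn about z gives the same grasp; the last joint's range is limited). The gripper opens to 91 mm and grips with 3 to 60 N. Pads are 32 mm wide; open, the fingers measure 118 mm over their backs; the gripper's body (76 mm by 178 mm) begins 60 mm behind the grasp point.
Start: joints at [68.812, 18.312, 89.639, -0, 72.044, -1.146], TCP at [197.06, 540.193, 235.976] pointing down, gripper open.
Joint ranges: [-177.97, 177.97], [-48.28, 115.42], [12.27, 149.76], [-77.06, 257.06], [2.81, 150.46], [-146.56, 146.56]. Speed limits (degrees/s): [147.25, 147.25, 180, 180, 180, 180].

### API

Orientations are given as [roll, pitch, yaw] about the fixed x, y, z axes, in that order (R = Rz(yaw) Ry(pitch) Rx(roll)).
In Python, from workcell import * gives the robot as it stands.
- The arm moves only by the shell command python3 -m jog 'ROWS' [OPENING] [FORCE]. ROWS is text: rows parted by semicolons, each of 6 numbers parted by spaces: the shift along the tool's x, y, z in units of 0.5 m (1.0 is 0.5 m), then the turn, a rotation vector about the tool's x, y, z in units of pi/2 rad (1.0 is pi/2 rad). A call has 1 to 20 rows; each row is the pose to reach, as a shift and turn from the pose measured when the call began, along the tool's axes at that moment; what a row does not reach only later rows make up. A row lasts 1/12 s, in which the tool goes at most 41.7 mm and 7.16 degrees, less where a joint would pass 70% of its speed; a pose out of reach is approached as far as the arm can. A call with a number of a shift or a turn outside -1 to 1 is refused whole. A call with a gripper value outside its range is refused whole. OPENING is the opening, from -1 (shut) to 1 (fully open), set as the call begins (- or left out, the last holds). The fingers move at their own pace and stop on an object; FORCE is the grip in N (left out, the last holds). Time passes only in rows, so rows that repeat a pose let the fingers close. It gives the time, the measured TCP pose, the force and the opening at its end, in the units of the state.
- state(): the state, without advancing time (a new reading comes with each control period).
- grab_frame(name): name is "scene" or "top" or "wrist"; returns the picture (400x640x3 uint8, red, green, blue); there is no depth.
- calibration(name): a dict with "mtx" (3x3 intrinsics, pixels), "rvec" (rotation vector, rad) and "tvec" (3), from world to camera coordinates, as OpenCV has them. Camera axes: x right, y down, z forward; pixel columns grow to the right and rows downward; lengths in mm; the calibration is good to about 2 mm. The wrist camera is an equidistant fisheye: a pixel r from the principal point sees the ray r / f radians off the axis. A picture is of the moment at which its call begins: read the wrist's pose just before it. calibration takes no time and is no camera call; for the wrist camera it gives the pose at the moment of the call.
- job_done(): hands the job in, once; it reports no verdict.
Trained networks look in the newest picture that a camera, given by its name, has taken for a name from the list of things; names that differ only in an ending like _2 or _b are one class to them, and where a whole thing is asked for, a point or a joint stands for the part that bears it (a point fixed in the world has none). Each returns a list of dicts, best first, with "confidence" (0 to 1); they miss things now and then, are a little off and sometimes report something else, mostly with a low value. They report only what shows in the picture. A call takes as long as a camera call. They do not tell look-alikes from the thing itself.
- spot_in(query, camera): "rect" ([left, top, right, bottom] in pixels, round what is visible of it).
- tip_of(query, camera): "location" ([column, row] in pixels: a listed point, or the origin of a listed thing).
The state is a dict: "time_s": time; "qpos": joint angles; "qvel": joint speeds; "effort": joint torques, N m; "ee_pos": TCP position; "ee_rot": TCP orientation; "force": force on the tool from outside, world axes, zero at the start; "torque": the same for the moment, N m; "gripper_width": finger opening in mm.
Only numpy, scipy, OpenCV 4.12 (cv2) and the standard library are available. Lean on these libraries where they do the work, as an engineer would, in place of code of your own. Each camera call takes 0.05 s, during which the arm holds its last target. There are 200 camera calls.

## Working session

There is one attempt and no reset: what is moved stays moved. The work goes in short steps, Python scripts to look and compute and a shell command to move; the robot and the scene stay as the last step left them, time stands still between calls to the robot, and variables do not carry over. Pictures are saved under pics/ and viewed, about 8 in all and at most 12, crops included, and the job is handed in when it is done.

```bash
ls; mkdir -p pics; python3 - <<'E'
from workcell import *
import cv2
s=state();print(s)
for n in("scene","top"):
    im=grab_frame(n);cv2.imwrite(f"pics/{n}0.png",im[:,:,::-1])
    c=calibration(n);print(n,c)
    for q in("press","wheel_centre","thumb_bar","lever_hub","blank","blank_centre","tray","case","glue","hammer","tape"):
        print(q,[(list(map(round,d["location"])),round(d["confidence"],2)) for d in tip_of(q,n)])
E
```

```text
pics
{'time_s': 0.0, 'qpos': array([ 6.88118569e+01,  1.83505066e+01,  8.97084628e+01, -2.19628138e-03,
        7.20430028e+01, -1.14494379e+00]), 'qvel': array([ 0.07960842, -0.07151662, -0.11103272,  0.01601602,  0.06840717,
        0.20273737]), 'effort': array([-1.36585633e-03, -4.12460446e+01, -2.31970417e+01,  7.24014686e-02,
        4.59524291e-02, -1.67341805e-04]), 'ee_pos': array([196.8956918 , 539.72541273, 235.11768364]), 'ee_rot': array([-1.79898006e+02,  5.00929983e-05,  1.59957480e+02]), 'force': array([-0.2204074 ,  1.26747465,  0.2370998 ]), 'torque': array([-0.0110195 ,  0.01104534, -0.07690436]), 'gripper_width': 91.35564806245463}
scene {'mtx': array([[373.62325962,   0.        , 318.58886036],
       [  0.        , 373.62325962, 190.01029674],
       [  0.        ,   0.        ,   1.        ]]), 'rvec': array([ 1.18049842,  2.12145433, -1.17269224]), 'tvec': array([ 310.58661671, -122.07428331, 1576.20350161])}
press [([320, 233], 0.94), ([255, 194], 0.66), ([438, 260], 0.3)]
wheel_centre [([336, 174], 0.75)]
thumb_bar [([358, 169], 0.55)]
lever_hub [([311, 184],
[... 319 characters left out ...]
1],
       [  0.        , 363.24563179, 196.14141495],
       [  0.        ,   0.        ,   1.        ]]), 'rvec': array([ 2.22068287, -1.98989161,  0.20971149]), 'tvec': array([ -51.69712889,  567.88964535, 1141.75476673])}
press [([325, 204], 0.94)]
wheel_centre [([308, 204], 0.64)]
thumb_bar []
lever_hub [([324, 169], 0.61), ([214, 214], 0.28)]
blank [([342, 209], 0.71), ([340, 276], 0.65), ([349, 142], 0.6)]
blank_centre [([348, 142], 0.84), ([341, 274], 0.6), ([341, 210], 0.59), ([393, 172], 0.19)]
tray [([412, 238], 0.73)]
case [([321, 172], 0.68), ([216, 215], 0.6), ([393, 174], 0.49), ([280, 251], 0.23)]
glue [([394, 171], 0.81)]
hammer [([298, 150], 0.96)]
tape [([279, 252], 0.62)]
```

```bash
python3 - <<'E'
import cv2
for n,(a,b,c,d) in {"scene0":(180,120,480,310),"top0":(150,90,470,310)}.items():
    im=cv2.imread(f"pics/{n}.png")[b:d,a:c]
    cv2.imwrite(f"pics/{n}c.png",cv2.resize(im,None,fx=2.5,fy=2.5,interpolation=cv2.INTER_CUBIC))
E
```

```text
(no output)
```

View pics/scene0c.png

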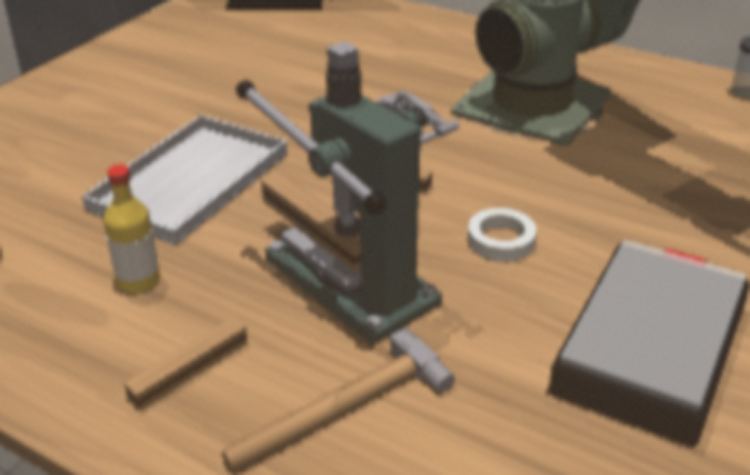

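View pics/top0c.png

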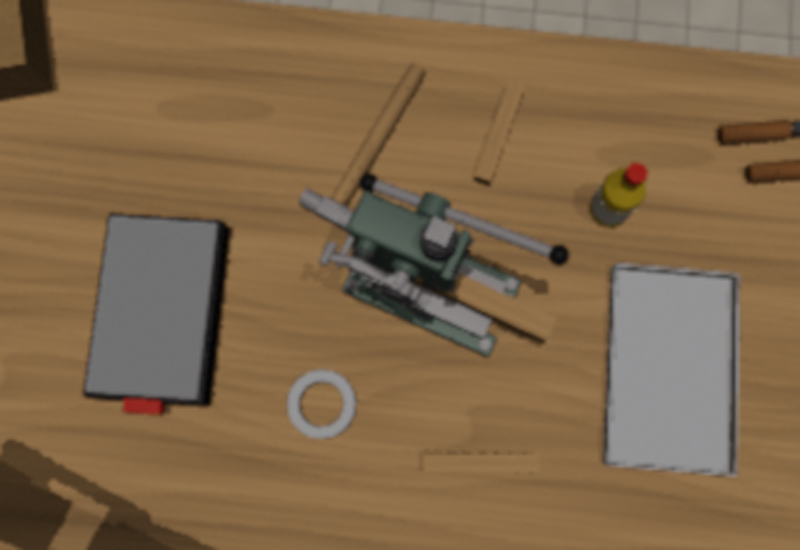

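The scene crop shows the press in the middle, with the blank in its throat. The top crop shows the case on the left at (216,215), the tray on the right at (418,237) and the glue near the tray. The hammer lies beyond the press and the tape is nearer the robot.

There are three bars in the top view: (349,142), (341,276) and the one in the throat at about (342,210). The one in the throat is meant, because it is clamped between the ram and the bolster. Next I'll fit the poses.

```bash
cat > h.py <<'E'
import numpy as np, cv2
from workcell import *
from scipy.optimize import least_squares
from scipy.spatial.transform import Rotation as R
def proj(n,P,c=None):
    c=c or calibration(n)
    P=np.atleast_2d(np.array(P,float))
    if n!="wrist": return cv2.projectPoints(P,c["rvec"],c["tvec"],c["mtx"],None)[0][:,0]
    q=P@cv2.Rodrigues(c["rvec"])[0].T+np.ravel(c["tvec"]);r=np.hypot(q[:,0],q[:,1]);th=np.arctan2(r,q[:,2])
    return q[:,:2]/r[:,None]*th[:,None]*c["mtx"][0,0]+c["mtx"][:2,2]
def ray(n,uv,z,c=None):
    c=c or calibration(n);K=c["mtx"];M=cv2.Rodrigues(c["rvec"])[0];d=np.linalg.inv(K)@[*uv,1]
    C=-M.T@np.ravel(c["tvec"]);d=M.T@d;return C+d*(z-C[2])/d[2]
def W(p,P):
    c,s=np.cos(p[2]),np.sin(p[2]);P=np.atleast_2d(np.array(P,float))
    return np.c_[p[0]+c*P[:,0]-s*P[:,1],p[1]+s*P[:,0]+c*P[:,1],P[:,2]]
def cmd(pos,rot=None):
    "needed shift/turn in jog units"
    s=state();T=R.from_euler("xyz",s["ee_rot"],degrees=True)
    sh=T.inv().apply(np.array(pos)-s["ee_pos"])/500
    tu=(T.inv()*rot).as_rotvec()/(np.pi/2) if rot is not None else np.zeros(3)
    return np.round(np.r_[sh,tu],4)
E
python3 - <<'E'
from h import *
obs=[("scene",(0,0,0),(320,233)),("scene",(26,56,215),(336,174)),("scene",(108,56,255),(358,169)),("scene",(26,-50,215),(311,184)),
("top",(0,0,0),(325,204)),("top",(26,56,215),(308,204)),("top",(26,-50,215),(324,169))]
cc={n:calibration(n) for n in("scene","top")}
f=lambda p:np.concatenate([np.clip(proj(n,W(p,P),cc[n])[0]-u,-99,99) for n,P,u in obs])
best=min((least_squares(f,[*ray("top",(325,204),0)[:2],a],loss="soft_l1",x_scale=[100,100,1]) for a in np.arange(0,6.3,.7)),key=lambda r:r.cost)
p=best.x;print(p[:2],np.degrees(p[2]));print(f(p).reshape(-1,2).round(1))
for n in cc:
    im=cv2.imread(f"pics/{n}0.png");k=4;
    a,b,c,d=(230,120,400,270) if n=="scene" else (255,145,395,255)
    k=4 if n=="scene" else 5
    im=cv2.resize(im[b:d,a:c],None,fx=k,fy=k,interpolation=cv2.INTER_CUBIC)
    def line(P,col):
        q=((proj(n,W(p,P),cc[n])-[a,b]+.5)*k).astype(int);cv2.polylines(im,[q.reshape(-1,1,2)],True,col,1)
    for z in(0,20): line([(-108,-57.5,z),(113,-57.5,z),(113,57.5,z),(-108,57.5,z)],(0,0,255))
    line([(-90,-40,45),(46,-40,45),(46,40,45),(-90,40,45)],(255,0,0))
    line([(-28,-30,262),(102,-30,262),(102,30,262),(-28,30,262)],(0,255,255))
    line([(-165,-16,81),(35,-16,81),(35,16,81),(-165,16,81)],(255,0,255))
    line([(108,43,255),(108,69,255)],(0,255,0))
    line([(-12.5,-12.5,326),(12.5,-12.5,326),(12.5,12.5,326),(-12.5,12.5,326)],(0,255,0))
    cv2.imwrite(f"pics/{n}fit.png",im)
for q,u in(("tray",(412,238)),("case",(216,215)),("glue",(394,171)),("tape",(279,252))): print(q,ray("top",u,0).round())
print([ray("top",(150+x/2.5,90+y/2.5),26).round() for x,y in((615,265),(738,273),(736,474),(605,465))])
E
```

```text
[558.93046859 -12.23379876] 73.36121122856088
[[-1.5 -0.2]
 [ 1.2 -2.8]
 [-0.   0.4]
 [-1.9  0.4]
 [-1.8 -0.5]
 [ 0.6 -0.2]
 [-1.   1.8]]
tray [ 474. -324.    0.]
case [479. 349.   0.]
glue [ 702. -248.    0.]
tape [378. 118.   0.]
[array([ 607., -256.,   26.]), array([ 614., -423.,   26.]), array([ 347., -430.,   26.]), array([ 340., -260.,   26.])]
```

View pics/topfit.png

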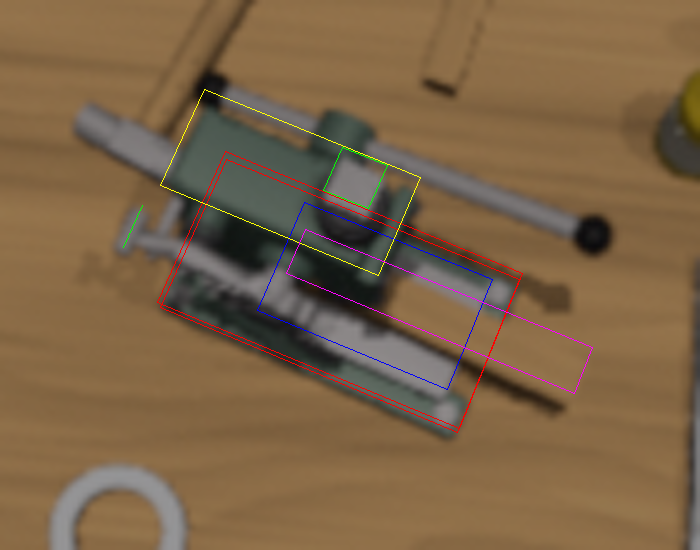

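View pics/scenefit.png

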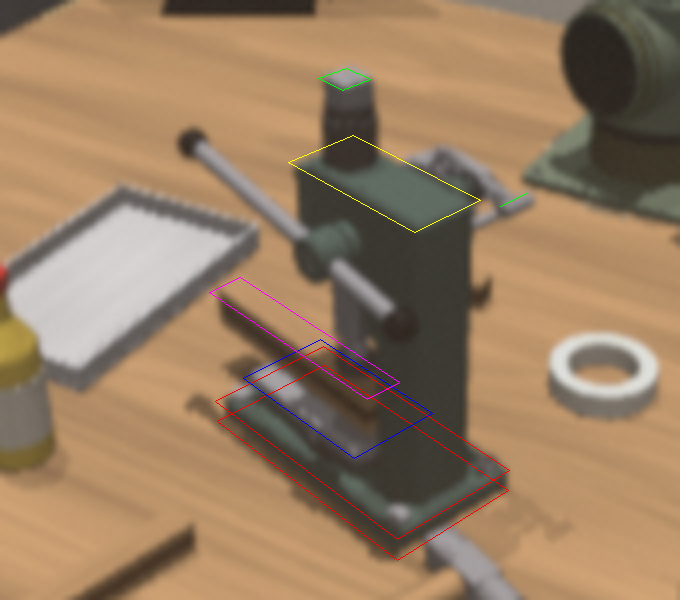

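The fit overlays are off by only about 4 mm. The thumb bar is near crop (133,230) in the top view, close to the prediction. I'll refine with hand-picked points, then move above the bar.

```bash
python3 - <<'E'
from h import *
k=lambda c,a,b,k:(c[0]/k+a-.5,c[1]/k+b-.5)
obs=[("scene",(26,-50,215),(311,184)),("top",(26,-50,215),(324,169)),("top",(26,56,215),(308,204)),
("top",(0,0,326),k((357,186),255,145,5)),("top",(108,56,255),k((133,230),255,145,5)),("top",(-108,57.5,20),k((455,430),255,145,5)),
("scene",(0,0,326),k((346,78),230,120,4)),("scene",(108,56,255),k((518,200),230,120,4)),("scene",(113,-57.5,0),k((397,554),230,120,4))]
cc={n:calibration(n) for n in("scene","top")}
f=lambda p:np.concatenate([proj(n,W(p,P),cc[n])[0]-u for n,P,u in obs])
p=least_squares(f,[559,-12,1.28],loss="soft_l1",x_scale=[100,100,1]).x
print(p[:2],np.degrees(p[2]));print(f(p).reshape(-1,2).round(1))
np.save("press.npy",p)
b=W(p,[108,56,255])[0];print("bar",b)
yaw=np.degrees(p[2])+90
print(cmd(b+[0,0,22+60],R.from_euler("xyz",[180,0,yaw],degrees=True)))
E
```

```text
[556.65058454 -12.00645102] 72.86440785129729
[[-1.5 -0. ]
 [-1.   2.6]
 [ 0.3  0.4]
 [-0.5 -0.8]
 [-0.2 -0.3]
 [ 0.5  0.7]
 [ 0.2 -0. ]
 [-0.7 -0.2]
 [ 0.3  1.2]]
bar [534.95688767 107.69895202 255.        ]
[-9.313e-01 -5.810e-01 -2.021e-01  1.000e-04  0.000e+00 -3.230e-02]
```

```bash
python3 -m jog '-.2 -.1 -.2 0 0 0;-.93 -.58 -.2 0 0 -.032;-.93 -.58 -.2 0 0 -.032;-.93 -.58 -.2 0 0 -.032;-.93 -.58 -.2 0 0 -.032;-.93 -.58 -.2 0 0 -.032;-.93 -.58 -.2 0 0 -.032;-.93 -.58 -.2 0 0 -.032;-.93 -.58 -.2 0 0 -.032;-.93 -.58 -.2 0 0 -.032;-.93 -.58 -.2 0 0 -.032;-.93 -.58 -.2 0 0 -.032;-.93 -.58 -.2 0 0 -.032;-.93 -.58 -.2 0 0 -.032;-.93 -.58 -.2 0 0 -.032;-.93 -.58 -.2 0 0 -.032;-.93 -.58 -.2 0 0 -.032;-.93 -.58 -.2 0 0 -.032' -1 20
python3 - <<'E'
from h import *
p=np.load("press.npy");b=W(p,[108,56,255])[0]
c=calibration("wrist");im=grab_frame("wrist");im=np.ascontiguousarray(im[:,:,::-1])
print(tip_of("thumb_bar","wrist"),proj("wrist",b,c),state()["force"])
for P in ([108,43,255],[108,69,255],[0,0,326],[26,56,215]): cv2.circle(im,tuple(proj("wrist",W(p,P),c)[0].astype(int)),3,(0,0,255),1)
cv2.imwrite("pics/w1.png",im)
print(cmd(b+[0,0,22+6],R.from_euler("xyz",[180,0,np.degrees(p[2])+90],degrees=True)))
E
```

```text
time_s: 2.7
ee_pos: [533.7, 109.4, 335.8]
ee_rot: [180.0, -0.0, 162.9]
force: [0.6, 0.2, -0.4]
gripper_width: 0.3
[{'location': [314.7, 217.4], 'confidence': 0.77}] [[318.66512317 218.28957818]] [ 0.10875235  0.52257473 -0.2790498 ]
[-3.40e-03 -2.80e-03  1.06e-01  1.00e-04 -2.00e-04  9.00e-04]
```

View pics/w1.png

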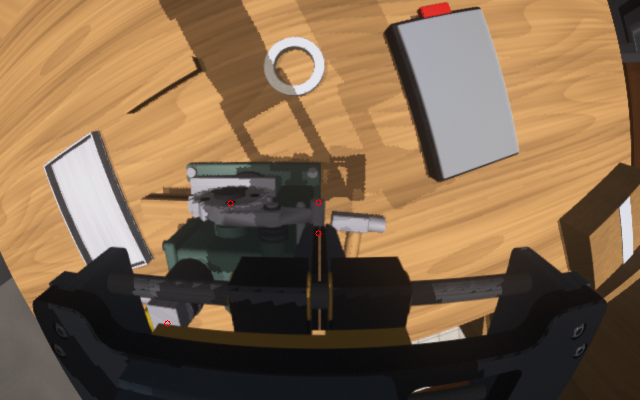

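The wrist view shows the bar under the closed fingers, with its end at (318,203) on the prediction. Now I'll lower to just above it.

```bash
python3 -m jog '-.0034 -.0028 .07 0 0 0;-.0034 -.0028 .1 0 0 0;-.0034 -.0028 .104 0 0 0;-.0034 -.0028 .104 0 0 0;-.0034 -.0028 .104 0 0 0'; for i in 1; do python3 -c "
from h import *
print(state()['ee_pos'],state()['force'])"; done
python3 -m jog '0 0 .002 0 0 0;0 0 .004 0 0 0;0 0 .006 0 0 0;0 0 .006 0 0 0'
```

```text
time_s: 3.22
ee_pos: [535.3, 108.3, 285.1]
ee_rot: [179.9, 0.1, 163.0]
force: [0.5, -0.4, 1.0]
gripper_width: 0.7
[535.28944384 108.26006812 285.12744763] [ 0.50277337 -0.3661555   1.00357705]
time_s: 3.55
ee_pos: [535.4, 108.3, 282.5]
ee_rot: [179.9, 0.1, 163.0]
force: [-0.4, -0.1, 0.5]
gripper_width: 0.6
```

```bash
python3 -m jog '0 0 .002 0 0 0;0 0 .004 0 0 0;0 0 .006 0 0 0;0 0 .007 0 0 0;0 0 .007 0 0 0'
python3 -c "
from h import *
print(state()['ee_pos'],state()['force'])"
```

```text
time_s: 3.97
ee_pos: [535.3, 108.3, 278.8]
ee_rot: [179.9, 0.1, 163.0]
force: [-0.0, 0.6, -0.9]
gripper_width: 0.1
[535.33643198 108.27000483 278.80270258] [-0.02354194  0.55064438 -0.88441534]
```

```bash
python3 -m jog '0 0 .001 0 0 0;0 0 .002 0 0 0;0 0 .002 0 0 0'
```

```text
time_s: 4.22
ee_pos: [535.3, 108.2, 277.6]
ee_rot: [179.9, 0.1, 163.0]
force: [0.1, -0.3, -0.0]
gripper_width: 0.3
```

```bash
python3 -m jog '0 0 .001 0 0 0;0 0 .002 0 0 0;0 0 .002 0 0 0'
```

```text
time_s: 4.47
ee_pos: [535.4, 108.3, 277.2]
ee_rot: [179.9, 0.1, 163.0]
force: [-1.8, -0.3, 2.6]
gripper_width: 0.1
```

Contact is at about z 277.3. I'll press on in small steps.

```bash
python3 -m jog '0 0 .001 0 0 0;0 0 .002 0 0 0;0 0 .002 0 0 0'
```

```text
time_s: 4.72
ee_pos: [535.4, 108.2, 277.1]
ee_rot: [179.9, 0.2, 163.0]
force: [-1.9, -0.9, 6.0]
gripper_width: 0.2
```

```bash
python3 -m jog '0 0 .001 0 0 0;0 0 .002 0 0 0;0 0 .002 0 0 0'
```

```text
time_s: 4.97
ee_pos: [535.4, 108.3, 277.0]
ee_rot: [179.9, 0.2, 163.0]
force: [-1.9, -0.4, 7.2]
gripper_width: 0.7
```

```bash
python3 -m jog '0 0 .002 0 0 0;0 0 .003 0 0 0;0 0 .003 0 0 0'
```

```text
time_s: 5.22
ee_pos: [535.4, 108.3, 276.9]
ee_rot: [179.8, 0.3, 163.0]
force: [-2.4, -0.3, 8.5]
gripper_width: 0.5
```

```bash
python3 -m jog '0 0 .002 0 0 0;0 0 .003 0 0 0;0 0 .0035 0 0 0'
```

```text
time_s: 5.47
ee_pos: [535.4, 108.3, 276.8]
ee_rot: [179.8, 0.4, 163.0]
force: [-2.9, -0.6, 11.2]
gripper_width: 0.4
```

```bash
python3 -m jog '0 0 .0035 0 0 0;0 0 .004 0 0 0;0 0 .004 0 0 0'
```

```text
time_s: 5.72
ee_pos: [535.3, 108.2, 276.7]
ee_rot: [179.7, 0.5, 163.0]
force: [-2.4, -0.8, 12.0]
gripper_width: 0.5
```

```bash
python3 -m jog '0 0 .004 0 0 0;0 0 .004 0 0 0'
```

```text
time_s: 5.88
ee_pos: [535.3, 108.2, 276.7]
ee_rot: [179.7, 0.6, 163.0]
force: [-2.8, 0.2, 11.5]
gripper_width: 0.7
```

```bash
python3 -m jog '0 0 .004 0 0 0;0 0 .0045 0 0 0;0 0 .0045 0 0 0'
```

```text
time_s: 6.13
ee_pos: [535.3, 108.2, 276.4]
ee_rot: [179.6, 0.7, 163.0]
force: [-3.3, -0.5, 11.8]
gripper_width: 0.1
```

```bash
python3 - <<'E'
from h import *
p=np.load("press.npy")
c=calibration("wrist");im=np.ascontiguousarray(grab_frame("wrist")[:,:,::-1])
print(state()["ee_pos"],state()["force"],state()["torque"])
for P in ([108,43,255],[108,69,255],[26,56,215],[72,56,252],[102,30,262]): cv2.circle(im,tuple((proj("wrist",W(p,P),c)[0]+.5).astype(int)),1,(0,0,255),-1)
cv2.imwrite("pics/w2.png",cv2.resize(im[150:300,200:400],None,fx=4,fy=4,interpolation=cv2.INTER_CUBIC))
E
```

```text
[535.24219065 108.27087465 276.44207844] [-3.80977082 -0.52131482 11.97298419] [-0.07509634  0.72167884 -0.0422111 ]
```

View pics/w2.png

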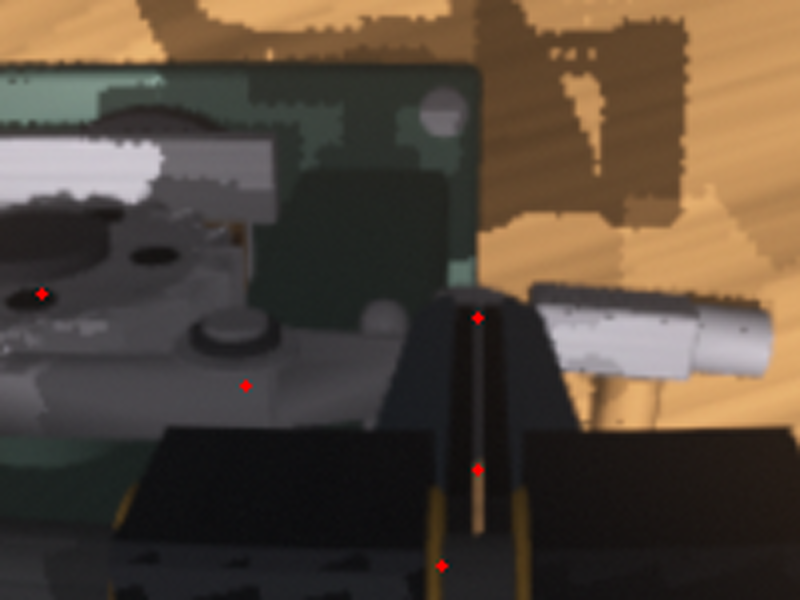

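The crop shows the fingertips squarely on the bar, whose end peeks out at (478,295), clear of the head. The pawl is creeping at about 12 N, so I'll keep pressing and also correct the tilt.

```bash
python3 -m jog '0 0 .0045 .002 .004 0;0 0 .005 .0045 .0078 0;0 0 .005 .0045 .0078 0'
```

```text
time_s: 6.43
ee_pos: [535.5, 108.3, 275.9]
ee_rot: [180.0, 0.1, 163.0]
force: [-3.4, 0.1, 13.4]
gripper_width: 0.6
```

```bash
python3 -m jog '0 0 .0045 .002 .004 0;0 0 .005 .0045 .0078 0;0 0 .005 .0045 .0078 0'
```

```text
time_s: 6.68
ee_pos: [535.8, 108.4, 275.4]
ee_rot: [-179.7, -0.5, 163.0]
force: [-3.1, -0.6, 11.1]
gripper_width: 0.7
```

```bash
python3 -m jog '0 0 .0045 0 0 0;0 0 .005 0 0 0;0 0 .005 0 0 0'
```

```text
time_s: 6.93
ee_pos: [535.8, 108.4, 275.1]
ee_rot: [-179.7, -0.4, 163.0]
force: [-4.0, -0.4, 12.2]
gripper_width: 0.9
```

```bash
python3 -m jog '0 0 .0045 0 0 0;0 0 .005 0 0 0;0 0 .005 0 0 0'
```

```text
time_s: 7.18
ee_pos: [535.7, 108.4, 274.6]
ee_rot: [-179.8, -0.3, 163.0]
force: [-3.1, -0.9, 11.4]
gripper_width: 0.5
```

```bash
python3 -m jog '0 0 .0045 0 0 0;0 0 .005 0 0 0;0 0 .005 0 0 0'
```

```text
time_s: 7.43
ee_pos: [535.7, 108.4, 274.2]
ee_rot: [-179.8, -0.2, 163.0]
force: [-3.4, -0.3, 11.2]
gripper_width: 0.5
```

```bash
python3 -m jog '0 0 .0045 0 0 0;0 0 .0045 0 0 0'
```

```text
time_s: 7.6
ee_pos: [535.6, 108.4, 274.0]
ee_rot: [-179.9, -0.1, 163.0]
force: [-3.4, 0.4, 11.3]
gripper_width: 0.4
```

```bash
python3 -m jog '0 0 .0045 0 0 0;0 0 .0045 0 0 0'
```

```text
time_s: 7.77
ee_pos: [535.5, 108.4, 273.3]
ee_rot: [-179.9, -0.0, 163.0]
force: [-1.3, -1.0, 4.6]
gripper_width: 0.5
```

The nose has slipped out and the load has fallen to 4.6 N. Now I'll hold.

```bash
python3 -m jog '0 0 .0017 0 0 0;0 0 .0017 0 0 0;0 0 .0017 0 0 0;0 0 .0017 0 0 0'
```

```text
time_s: 8.1
ee_pos: [535.5, 108.4, 273.0]
ee_rot: [-179.9, 0.0, 163.0]
force: [-1.3, -1.2, 5.5]
gripper_width: 0.4
```

```bash
python3 -m jog '0 0 .0016 0 0 0;0 0 .0016 0 0 0;0 0 .0016 0 0 0;0 0 .0016 0 0 0;0 0 .0016 0 0 0;0 0 .0016 0 0 0;0 0 .0016 0 0 0;0 0 .0016 0 0 0;0 0 .0016 0 0 0;0 0 .0016 0 0 0;0 0 .0016 0 0 0;0 0 .0016 0 0 0;0 0 .0016 0 0 0;0 0 .0016 0 0 0;0 0 .0016 0 0 0;0 0 .0016 0 0 0;0 0 .0016 0 0 0;0 0 .0016 0 0 0'
```

```text
time_s: 9.6
ee_pos: [535.5, 108.3, 272.8]
ee_rot: [-179.9, 0.1, 163.0]
force: [-1.3, -1.1, 5.9]
gripper_width: 0.1
```

```bash
python3 -m jog '0 0 .0015 0 0 0;0 0 .0015 0 0 0;0 0 .0015 0 0 0;0 0 .0015 0 0 0;0 0 .0015 0 0 0;0 0 .0015 0 0 0;0 0 .0015 0 0 0;0 0 .0015 0 0 0;0 0 .0015 0 0 0;0 0 .0015 0 0 0;0 0 .0015 0 0 0;0 0 .0015 0 0 0;0 0 .0015 0 0 0;0 0 .0015 0 0 0;0 0 .0015 0 0 0;0 0 .0015 0 0 0;0 0 .0015 0 0 0;0 0 .0015 0 0 0'
python3 - <<'E'
from h import *
im=grab_frame("scene")[:,:,::-1];p=np.load("press.npy")
im=np.ascontiguousarray(im)
for z in(326,355): print(z,proj("scene",W(p,[0,0,z])).round(1))
cv2.imwrite("pics/s2.png",cv2.resize(im[110:270,220:420],None,fx=3,fy=3,interpolation=cv2.INTER_CUBIC))
E
```

```text
time_s: 11.1
ee_pos: [535.5, 108.3, 272.8]
ee_rot: [-180.0, 0.1, 163.0]
force: [-0.9, -0.5, 5.9]
gripper_width: 0.5
326 [[316.2 139. ]]
355 [[315.9 129.1]]
```

View pics/s2.png

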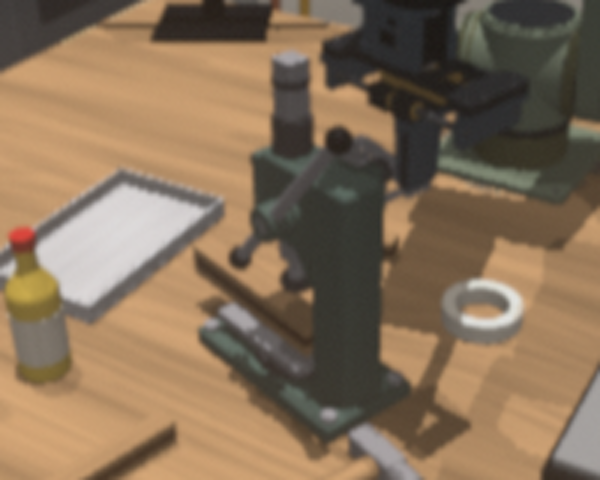

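The ram top is at crop (289,58), which is row 129 and matches fully up (129.1). The lever has swung back and the blank is still in place. I'll hold a little longer, then let go straight up.

```bash
python3 -m jog '0 0 .0015 0 0 0;0 0 .0015 0 0 0;0 0 .0015 0 0 0;0 0 .0015 0 0 0;0 0 .0015 0 0 0;0 0 .0015 0 0 0;0 0 .0015 0 0 0;0 0 .0015 0 0 0;0 0 -.005 0 0 0;0 0 -.01 0 0 0;0 0 -.03 0 0 0;0 0 -.06 0 0 0;0 0 -.06 0 0 0'
python3 - <<'E'
from h import *
p=np.load("press.npy");print(state()["qpos"].round(0))
for q in ([100,150,320],[-95,170,300],[-95,0,230],[-95,0,67+3]):
    w=W(p,q)[0]
    print(q,w.round(),np.hypot(*w[:2]).round(),cmd(w,R.from_euler("xyz",[180,0,np.degrees(p[2])],degrees=True)),cmd(w,R.from_euler("xyz",[180,0,np.degrees(p[2])+180],degrees=True))[3:])
E
```

```text
time_s: 12.23
ee_pos: [536.7, 108.6, 305.4]
ee_rot: [179.9, 0.3, 163.0]
force: [1.3, -0.5, 0.2]
gripper_width: 0.5
[ 10.  14.  86.  -0.  80. -63.]
[100, 150, 320] [443. 128. 320.] 461.0 [ 0.1907 -0.0183 -0.0304  0.0039  0.0021  1.0015] [-0.0021  0.0039 -0.9985]
[-95, 170, 300] [366. -53. 300.] 370.0 [ 0.2319 -0.4083  0.0087  0.0039  0.0021  1.0015] [-0.0021  0.0039 -0.9985]
[-95, 0, 230] [ 529. -103.  230.] 539.0 [-0.1073 -0.4093  0.1507  0.0039  0.0021  1.0015] [-0.0021  0.0039 -0.9985]
[-95, 0, 70] [ 529. -103.   70.] 539.0 [-0.1054 -0.4099  0.4707  0.0039  0.0021  1.0015] [-0.0021  0.0039 -0.9985]
```

```bash
python3 -m jog '.19 -.018 -.03 0 0 0;.19 -.018 -.03 0 0 0;.19 -.018 -.03 .0039 .0021 1;.19 -.018 -.03 .0039 .0021 1;.19 -.2 -.02 .0039 .0021 1;.23 -.4 0 .0039 .0021 1;.23 -.4 0 .0039 .0021 1;.23 -.4 0 .0039 .0021 1;.23 -.4 0 .0039 .0021 1;.23 -.4 0 .0039 .0021 1;.23 -.4 0 .0039 .0021 1;.1 -.409 .08 .0039 .0021 1;-.107 -.409 .15 .0039 .0021 1;-.107 -.409 .15 .0039 .0021 1;-.107 -.409 .15 .0039 .0021 1;-.107 -.409 .15 .0039 .0021 1;-.107 -.409 .15 .0039 .0021 1;-.107 -.409 .15 .0039 .0021 1;-.107 -.409 .15 .0039 .0021 1;-.107 -.409 .15 .0039 .0021 1' 1 20
python3 - <<'E'
from h import *
p=np.load("press.npy");s=state();print(s["qpos"].round(0),s["force"])
c=calibration("wrist");im=np.ascontiguousarray(grab_frame("wrist")[:,:,::-1])
print(tip_of("blank_centre","wrist"),proj("wrist",W(p,[-65,0,63]),c))
cv2.polylines(im,[proj("wrist",W(p,[(-165,-16,81),(35,-16,81),(35,16,81),(-165,16,81)]),c).astype(int).reshape(-1,1,2)],True,(0,0,255),1)
cv2.imwrite("pics/w3.png",im)
print(cmd(W(p,[-95,0,70])[0],R.from_euler("xyz",[180,0,np.degrees(p[2])],degrees=True)))
E
```

```text
time_s: 13.9
ee_pos: [527.6, -102.2, 231.2]
ee_rot: [180.0, -0.0, 73.0]
force: [0.2, 0.5, 0.2]
gripper_width: 91.1
[-12.  15.  95.   0.  70.   5.] [0.20011213 0.45217945 0.19018309]
[{'location': [499.3, 111.9], 'confidence': 0.92}, {'location': [176.9, 221.7], 'confidence': 0.86}, {'location': [316.0, 163.7], 'confidence': 0.6}] [[318.97871817 160.76285726]]
[-6.000e-04  1.400e-03  3.229e-01  9.000e-04 -1.000e-04  1.700e-03]
```

View pics/w3.png

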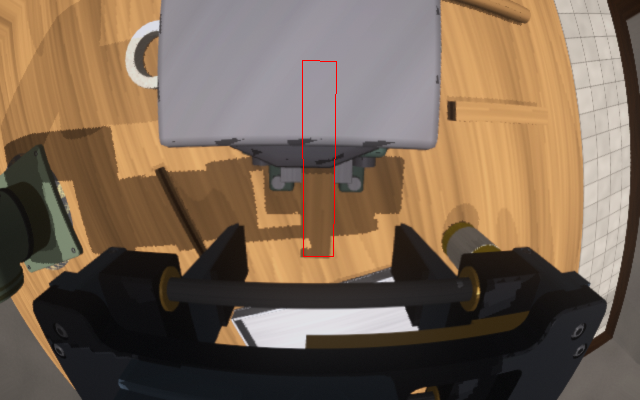

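The wrist view shows the blank's protruding end at about x 302–334, row 257, lying on the predicted outline between the open fingers. It's also the bar under the ram's foot. Next: descend and grip.

```bash
python3 - <<'E'
from h import *
p=np.load("press.npy");c=calibration("wrist");C=-cv2.Rodrigues(c["rvec"])[0].T@np.ravel(c["tvec"]);d=C[:2]-p[:2];a=p[2]
print("cam in press frame",d@[np.cos(a),np.sin(a)],d@[-np.sin(a),np.cos(a)],C[2])
E
python3 -m jog '0 .0014 .08 0 0 .0017;0 .0014 .16 0 0 .0017;0 .0014 .24 0 0 .0017;0 .0014 .29 0 0 .0017;0 .0014 .31 0 0 .0017;0 .0014 .319 0 0 .0017;0 .0014 .319 0 0 .0017;0 .0014 .319 0 0 .0017'
```

```text
cam in press frame -12.325776458168855 -0.19749861756335277 379.2643631143728
time_s: 14.67
ee_pos: [530.1, -102.8, 73.8]
ee_rot: [179.7, -0.0, 72.9]
force: [0.1, -0.4, 0.3]
gripper_width: 91.3
```

```bash
python3 -m jog '0 0 0 0 0 0;0 0 0 0 0 0;0 0 0 0 0 0;0 0 0 0 0 0;0 0 0 0 0 0;0 0 0 0 0 0;0 0 0 0 0 0;0 0 0 0 0 0;0 0 0 0 0 0;0 0 0 0 0 0;0 0 0 0 0 0;0 0 0 0 0 0' -1 25
```

```text
time_s: 15.67
ee_pos: [529.8, -102.7, 73.6]
ee_rot: [179.7, -0.0, 72.9]
force: [-0.9, -0.3, -0.2]
gripper_width: 32.2
```

Gripped at 32 mm. Now a small lift, then straight out.

```bash
python3 -m jog '0 0 -.006 0 0 0;0 0 -.014 0 0 0;-.01 0 -.016 0 0 0;-.04 0 -.016 0 0 0;-.08 0 -.016 0 0 0;-.12 0 -.016 0 0 0;-.16 0 -.016 0 0 0;-.2 0 -.016 0 0 0;-.24 0 -.016 0 0 0;-.28 0 -.016 0 0 0;-.3 0 -.016 0 0 0;-.3 0 -.016 0 0 0'
python3 - <<'E'
from h import *
p=np.load("press.npy");s=state();d=s["ee_pos"][:2]-p[:2];a=p[2]
print(d@[np.cos(a),np.sin(a)],d@[-np.sin(a),np.cos(a)],s["force"],s["gripper_width"],s["qpos"].round())
# place: tray centre, yaw 1.2; blank centre is ~30 mm along tool +x from TCP
ty=np.radians(1.2);t=np.array([477,-342]);w=t-30*np.array([np.cos(ty),np.sin(ty)])
rot=R.from_euler("xyz",[180,0,1.2],degrees=True)
for z in (110,s["ee_pos"][2]-8-45+4): print(z,w,cmd([*w,z],rot))
E
```

```text
time_s: 16.67
ee_pos: [485.2, -247.9, 81.7]
ee_rot: [179.7, 0.0, 72.7]
force: [0.2, 0.1, -1.0]
gripper_width: 31.9
-246.51118151735847 -1.21956281240936 [ 0.19042071  0.0849749  -0.99681267] 31.922097688494738 [-28.  24. 106.   0.  50. -11.]
110 [ 447.0065795 -342.6282726] [-0.2035 -0.0164 -0.0566  0.0029 -0.002   0.7947]
32.738531114541814 [ 447.0065795 -342.6282726] [-0.2035 -0.0172  0.0979  0.0029 -0.002   0.7947]
```

```bash
python3 -m jog '-.02 0 -.03 0 0 0;-.06 0 -.056 0 0 .08;-.1 0 -.056 0 0 .16;-.14 0 -.056 0 0 .24;-.18 -.005 -.056 0 0 .32;-.2 -.01 -.056 0 0 .4;-.2035 -.0164 -.056 0 0 .48;-.2035 -.0164 -.056 0 0 .56;-.2035 -.0164 -.056 0 0 .64;-.2035 -.0164 -.056 0 0 .72;-.2035 -.0164 -.056 0 0 .795;-.2035 -.0164 -.056 0 0 .795;-.2035 -.0164 -.056 0 0 .795;-.2035 -.0164 -.056 0 0 .795'
python3 - <<'E'
from h import *
w=[447,-342.6];rot=R.from_euler("xyz",[180,0,1.2],degrees=True)
print(state()["gripper_width"],cmd([*w,36.6],rot))
im=np.ascontiguousarray(grab_frame("top")[:,:,::-1]);print(tip_of("blank_centre","top"),proj("top",[477,-342,100]))
cv2.imwrite("pics/t2.png",cv2.resize(im[100:320,280:480],None,fx=3,fy=3,interpolation=cv2.INTER_CUBIC)[:600])
E
```

```text
time_s: 17.83
ee_pos: [447.2, -342.0, 109.7]
ee_rot: [179.9, -0.3, 1.4]
force: [0.2, -0.0, -0.5]
gripper_width: 31.6
31.554903887783016 [-0.0012  0.0009  0.1462  0.001  -0.0031  0.0017]
[{'location': [341.2, 271.7], 'confidence': 0.89}, {'location': [425.6, 233.8], 'confidence': 0.7}, {'location': [351.2, 143.5], 'confidence': 0.68}] [[425.9809491  234.55589919]]
```

View pics/t2.png

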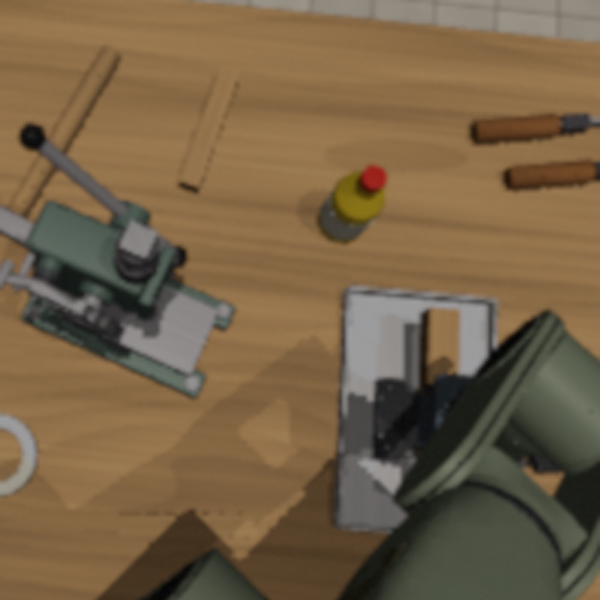

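The blank is held over the tray, parallel to it. It is visible at crop (442,345), and its detected centre is within 1 px of the target. The press throat is empty and the ram is up. Lowering now.

```bash
python3 -m jog '0 0 .04 0 0 0;0 0 .08 0 -.003 0;0 0 .11 0 -.003 0;0 0 .13 0 -.003 0;0 0 .14 0 -.003 0;0 0 .144 0 -.003 0;0 0 .146 0 -.003 0;0 0 .146 0 -.003 0;0 0 .146 0 -.003 0'
python3 -m jog '0 0 .002 0 0 0;0 0 .004 0 0 0;0 0 .006 0 0 0;0 0 .007 0 0 0;0 0 .007 0 0 0;0 0 .007 0 0 0'
```

```text
time_s: 18.68
ee_pos: [448.0, -342.8, 37.5]
ee_rot: [179.8, -0.1, 1.3]
force: [0.4, 0.1, -1.4]
gripper_width: 31.8
time_s: 19.18
ee_pos: [447.9, -342.8, 34.0]
ee_rot: [179.9, -0.1, 1.3]
force: [-0.4, 0.1, -1.5]
gripper_width: 31.5
```

```bash
python3 -m jog '0 0 .001 0 0 0;0 0 .002 0 0 0;0 0 .003 0 0 0;0 0 .003 0 0 0;0 0 .003 0 0 0'
```

```text
time_s: 19.6
ee_pos: [448.0, -342.8, 32.6]
ee_rot: [179.8, -0.1, 1.3]
force: [0.8, 1.0, 0.7]
gripper_width: 32.1
```

```bash
python3 -m jog '0 0 .001 0 0 0;0 0 .002 0 0 0;0 0 .002 0 0 0'
```

```text
time_s: 19.85
ee_pos: [448.0, -342.8, 32.6]
ee_rot: [179.8, -0.1, 1.3]
force: [-1.2, 0.7, 6.9]
gripper_width: 31.9
```

The blank is on the floor, with 7 N of contact. I'll release and rise.

```bash
python3 -m jog '0 0 0 0 0 0;0 0 0 0 0 0;0 0 0 0 0 0;0 0 0 0 0 0;0 0 0 0 0 0;0 0 0 0 0 0;0 0 0 0 0 0;0 0 0 0 0 0' 0.6
python3 -m jog '0 0 -.01 0 0 0;0 0 -.03 0 0 0;0 0 -.08 0 0 0;0 0 -.16 0 0 0;0 0 -.24 0 0 0;0 0 -.32 0 0 0;-.1 0 -.36 0 0 0;-.16 0 -.36 0 0 0;-.2 0 -.36 0 0 0;-.2 0 -.36 0 0 0;-.2 0 -.36 0 0 0'
python3 - <<'E'
from h import *
p=np.load("press.npy");print(state()["force"])
im=np.ascontiguousarray(grab_frame("top")[:,:,::-1]);print(tip_of("blank_centre","top"),proj("top",[477,-342,22]))
for q in("glue","tape","hammer"): print(q,tip_of(q,"top")[:1])
a=cv2.resize(im[170:310,360:460],None,fx=4,fy=4,interpolation=cv2.INTER_CUBIC)
s=grab_frame("scene")[:,:,::-1];b=cv2.resize(s[120:260,290:380],None,fx=4,fy=4,interpolation=cv2.INTER_CUBIC)
cv2.imwrite("pics/end.png",np.hstack([a,b]))
E
```

```text
time_s: 20.52
ee_pos: [448.0, -342.8, 32.5]
ee_rot: [179.8, -0.1, 1.3]
force: [-0.2, 0.3, -0.0]
gripper_width: 72.6
time_s: 21.43
ee_pos: [347.2, -344.7, 213.7]
ee_rot: [179.8, -0.2, 1.2]
force: [0.9, -0.1, -0.1]
gripper_width: 72.7
[ 0.85547968 -0.11400666 -0.10039596]
[{'location': [340.0, 271.9], 'confidence': 0.79}, {'location': [417.0, 238.1], 'confidence': 0.64}, {'location': [350.6, 141.5], 'confidence': 0.63}, {'location': [411.7, 237.7], 'confidence': 0.41}] [[419.05042582 236.94643522]]
glue [{'location': [395.3, 174.7], 'confidence': 0.91}]
tape [{'location': [276.7, 252.5], 'confidence': 0.63}]
hammer [{'location': [394.8, 173.1], 'confidence': 0.7}]
```

View pics/end.png

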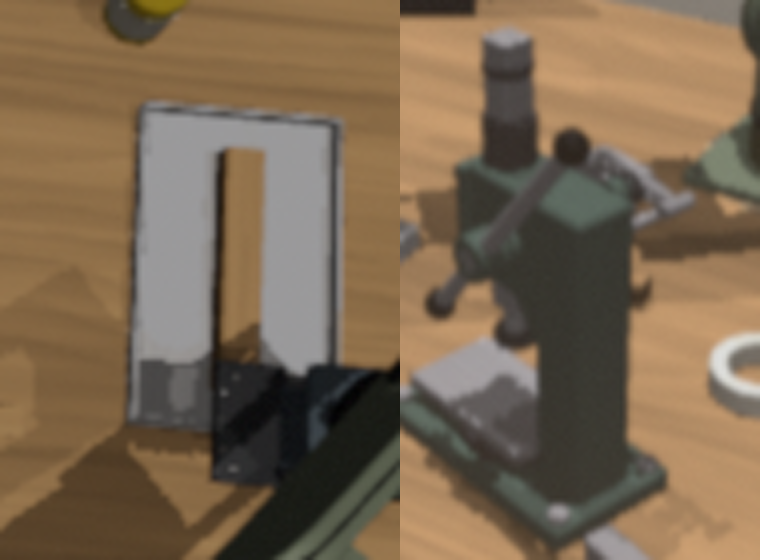

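The blank lies flat in the tray at about crop (242,250), clear of the walls. The ram is up and the pawl looks back in place. Handing in.

```bash
python3 -c "
from workcell import *
print(job_done())"
```

```text
the job is handed in; nothing more can be done
None
```

I handed the job in after about 21.5 s of robot time; `job_done()` gave no verdict.

**What I did:** I pressed the thumb bar with closed fingertips. The highest reading was about 14 N in total, and it fell to about 5 N when the pawl's nose slipped out. I held the pawl off for about 4 s at around 6 N while the ram rose, then let go straight up. I gripped the freed blank (32 mm wide), drew it out of the throat and lowered it into the tray. At contact with the floor the reading was about 7 N, and then I released it.

**Last checks:**
- **Ram:** its top showed at image row 129, where fully up should be. The picture can't separate 27.5 mm from 29 mm.
- **Pawl:** the thumb bar looked back in its seated place. I judged this by eye only and did not measure the pawl angle.
- **Blank:** it lay in the tray, clear of the walls in view, within about 2 px (roughly 6 mm) of the centre I aimed for. The gripper hid its near end. It was resting on the floor at the expected height when released.
- **Robot:** it was clear of everything, with the force reading near zero.
- **Bystanders:** tape and glue were seen where they started, to within a few pixels.
- **Check that failed:** the final network query for the hammer returned the glue bottle instead, so that check told me nothing. The arm never went near the hammer, and its head showed in its usual place in the last scene picture.

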